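# Hang a lacquer panel on the drying rail

## Task

Take the middle-sized of the three lacquer panels out of its slot in the rack, hook it over the drying rail opposite the disc mark, and slide it along, staying on the rail, until it is in line with the tip of the arrow mark. Leave it hanging there freely, straight and at rest, and leave the other two panels in the rack and the cup, jar and brush where they are.

Things in the scene. Friction and masses are not known exactly. Their poses are not given: they have to be found in the camera images.
- medium: Black lacquered board 80 mm wide (its x), 80 mm tall (z), 8 mm thick (y), white eggshell inlay, under an aluminium hook 14 mm wide in y. Starts upright in one of the rack's slots. Origin: centre of the board's lower edge; the hook's mouth opens to its +x. Clamp at the board top 44 mm wide. Overall 182 mm tall, about 0.14 kg.
- medium_seat (a point): Point inside the hook, 128 mm above the panel's origin, on the rod's axis when hung. Relative to it: self-centring inverted-V seat above; back leg's inner face at x = -14 mm; lip at x = +13 to +18 mm, lower edge at z = -6 mm; lower arm's upper face at z = -34 mm. The rod enters through the mouth between lip and lower arm (best 20 mm below this point), then the panel is lowered.
- medium_tab (a point): Centre of the grip tab on top of the middle-sized panel, 166 mm above its origin, 38 mm above the seat point. Tab 24 mm wide in x, 12 mm thick in y, from 16 mm above the seat point to its top 54 mm above it; pinch it across the 12 mm from above.
- small: Black lacquered board 60 mm wide (its x), 60 mm tall (z), 8 mm thick (y), white eggshell inlay, under an aluminium hook 14 mm wide in y. Starts upright in one of the rack's slots. Origin: centre of the board's lower edge; the hook's mouth opens to its +x. Same hook and tab, 20 mm lower. A look-alike: leave it.
- large: Black lacquered board 100 mm wide (its x), 100 mm tall (z), 8 mm thick (y), white eggshell inlay, under an aluminium hook 14 mm wide in y. Starts upright in one of the rack's slots. Origin: centre of the board's lower edge; the hook's mouth opens to its +x. Same hook and tab, 20 mm higher. A look-alike: leave it.
- rack: Fixed plywood rack, 90 mm in x, 210 mm in y. Three slots run along its x, at y = -70, 0 and +70 mm; each 10 mm wide, slot floor 12 mm and walls' top 52 mm above the table, open at both ends. Origin: centre of its underside.
- rail: Fixed drying rail: a steel rod 12 mm thick along its own y, axis 220 mm above the table, between two posts at y = -220 and +220 mm with 24 mm balls on top, on a wooden foot 12 mm thick reaching x = -50 to +120 mm. Origin: at table height below the middle of the rod; its x points away from the robot.
- rail_mid (a point): Middle of the rod's axis; axes as rail.
- arrow: Stop mark: fixed aluminium arrow on a post, 38 mm tall, on the rail's foot beyond the rod, pointing level at it (-x). Origin: on the foot, straight below the rod at the place the arrow points to; the arrow is at x = +55 to +110 mm. The seat point must end over the origin. On either side of the rail's middle.
- disc: Start mark: same post with a flat round disc 36 mm across instead of an arrow. Origin: on the foot, straight below the rod; the disc itself is at x = +85 mm. The panel is hooked on over this origin (anywhere within 35 mm along the rail).
- cup: Open white plastic cup 70 mm across, 75 mm tall, standing. Bystander. Origin: centre of its underside.
- jar: Glass jar with black lid, 64 mm across, 80 mm tall. Bystander. Origin: centre of its underside.
- brush: Brush 180 mm long lying on the table along its x. Bystander.
Not all that is in view belongs to the job. What is shaped like the medium but red is not meant.

How it is judged:
By the outcome, as a careful person would: the job done as asked, in the order asked, and still so for the second after the job is handed in, with the robot touching nothing.
It also fails if it takes over 61 s, if anything falls off the work surface, if the arm or the gripper's body presses on something with over 40 N, if the wrist force passes 120 N, or if a joint passes its speed limit or range.

## Robot

A 6-joint arm with a two-finger parallel gripper is mounted at the origin on the work surface. World frame = base frame: x ahead of the robot, y to its left, z up, the work surface at z = 0. Lengths are in m, angles in degrees, forces in N, time in s.
With the tool pointing down it reaches from about 0.25 to 0.775 m from the base axis. Payload 4 kg.
Tool frame: the origin (TCP) lies at the centre of the arm's flange, where the gripper is bolted on; the fingertips stand 199 mm ahead of it and the grasp point (between the pads) lies 180 mm ahead of it; z points along the fingers, y is the line along which they close (so a half turn about z gives the same grasp; the last joint's range is limited). The gripper opens to 94 mm and grips with 3 to 60 N. Pads are 16 mm wide; open, the fingers measure 119 mm over their backs; the gripper's body (75 mm by 177 mm) begins 78 mm behind the grasp point.
Start: joints at [-5.907, 4.996, 78.535, -0, 96.463, -5.907], TCP at [0.55, -0, 0.405] pointing down, gripper open.
Joint ranges: [-177.83, 177.83], [-43.37, 116.18], [15.69, 146.23], [-61.86, 241.86], [9.47, 152.12], [-147.06, 147.06]. Speed limits (degrees/s): [159.86, 159.86, 180, 180, 180, 180].

## Interface

Orientations are given as a 3x3 rotation matrix whose columns are the frame's x, y, z axes.
In Python, from bench import * gives the robot as it stands.
- The arm moves only by the tool jog_arm, never from a script. Its argument "targets" is a list of rows, each a list of 5 numbers: the shift along the tool's x, y, z in units of 40 mm (1.0 is 40 mm), then the turn about the tool's z in units of 8 degrees (1.0 is 8 degrees), then the finger opening in mm, from 0 to 94. In form: [[x, y, z, spin, gripper], ...]. A call has 1 to 10 rows; each row shifts and turns the commanded pose from where the row before left it, along the tool's axes as they then stand; what a row does not reach is not made up. A row lasts 1/8 s, in which the tool goes at most 62.5 mm and 10.7 degrees, less where a joint would pass 70% of its speed; a pose out of reach is approached as far as the arm can. A call is refused whole if a number of a shift passes 1 or a number of a turn 1, either way. A call with a gripper value outside its range is refused whole. The fingers move at their own pace and stop on an object; "squeeze" is the grip in N (left out, the last holds). Time passes only in rows, so rows that do not move let the fingers close. It gives the time, the measured TCP pose, the force, the opening and the grip force at its end, in the units of the state.
- get_state(): the state, without advancing time (a new reading comes with each control period).
- get_image(name): name is "scene" or "side" or "wrist"; returns (picture, depth): 420x560x3 uint8, red, green, blue; 420x560 float32, m along the optical axis (not along the pixel's ray), 0 where there is no reading.
- get_calibration(name): a dict with "K" (3x3 intrinsics, pixels), "distortion" ([k1, k2, p1, p2, k3] as OpenCV has them; the pictures are not rectified), "cam_to_world" (4x4, takes a point from camera to world coordinates); the wrist camera has in their place "mount" (4x4, takes a point from camera to tool coordinates, whose origin is the TCP and whose axes are the flange's). Camera axes: x right, y down, z forward; pixel columns grow to the right and rows downward; lengths in m; the calibration is good to about 2 mm. A picture is of the moment at which its call begins: read the wrist's pose just before it. get_calibration takes no time and is no camera call.
- hand_in(): hands the job in; it is judged then, once.
The state is a dict: "time": time; "q": joint angles; "qd": joint speeds; "joint_torque": joint torques, N m; "tcp_pos": TCP position; "eef_rot": TCP orientation; "ft_force": force on the tool from outside, world axes, zero at the start; "ft_torque": the same for the moment, N m; "finger_gap": finger opening in m; "finger_force": force on a finger pad.
Only numpy, scipy, OpenCV 4.12 (cv2) and the standard library are available. Lean on these libraries where they do the work, as an engineer would, in place of code of your own. Each camera call takes 0.05 s, during which the arm holds its last target. There are 200 camera calls.

## Working session

There is one attempt and no reset: what is moved stays moved. The work goes in short steps, Python scripts to look and compute and a tool call to move; the robot and the scene stay as the last step left them, time stands still between calls to the robot, and variables do not carry over. Pictures are saved under pics/ and viewed, at most 10 in all, crops included, and the job is handed in when it is done.

Besides the shell and the picture viewer there is one more tool, called after "Request:" as name([rows], argument=value, ...), one row to a line, values as JSON. jog_arm: Moves the arm, as the interface text tells. Its arguments: {"type":"object","properties":{"targets":{"type":"array","items":{"type":"array","items":{"type":"number"}}},"squeeze":{"type":"number"}},"required":["targets"]}

```bash
mkdir -p pics; ls; cat > h.py <<'E'
from bench import *
import numpy as np, cv2
def T(name,s=None):
    c=get_calibration(name)
    if name!="wrist": return c
    s=s or get_state(); M=np.eye(4);M[:3,:3]=np.array(s["eef_rot"]);M[:3,3]=s["tcp_pos"]
    c["cam_to_world"]=M@np.array(c["mount"]); return c
def ray(c,uv):
    p=cv2.undistortPoints(np.array(uv,float).reshape(-1,1,2),np.array(c["K"]),np.array(c["distortion"])).reshape(-1,2)
    M=np.array(c["cam_to_world"]); d=np.c_[p,np.ones(len(p))]@M[:3,:3].T
    return M[:3,3],d
def onz(c,uv,z):
    o,d=ray(c,uv); return o+d*((z-o[2])/d[:,2])[:,None]
def pts(c,depth,uv):
    o,d=ray(c,uv); uv=np.array(uv,int).reshape(-1,2); return o+d*depth[uv[:,1],uv[:,0]][:,None]
def proj(c,P):
    W=np.linalg.inv(np.array(c["cam_to_world"])); 
    return cv2.projectPoints(np.array(P,float).reshape(-1,1,3),cv2.Rodrigues(W[:3,:3])[0],W[:3,3],np.array(c["K"]),np.array(c["distortion"]))[0].reshape(-1,2)
def save(n,im): cv2.imwrite("pics/"+n,cv2.cvtColor(im,cv2.COLOR_RGB2BGR))
E
python3 - <<'E'
from h import *
for n in ("scene","side","wrist"):
    c=T(n); im,d=get_image(n); np.savez(f"{n}0.npz",im=im,d=d); save(n+"0.png",im)
    print(n,np.round(c["cam_to_world"],3).tolist(),np.round(c["K"],1).tolist())
s=get_state(); print({k:np.round(v,3).tolist() for k,v in s.items()})
E
```

```text
pics
scene [[-0.093, 0.66, -0.746, 1.247], [0.995, 0.078, -0.055, 0.02], [0.022, -0.747, -0.664, 0.781], [0.0, 0.0, 0.0, 1.0]] [[415.7, 0.0, 281.9], [0.0, 415.7, 206.4], [0.0, 0.0, 1.0]]
side [[0.875, -0.257, 0.409, 0.141], [-0.483, -0.47, 0.739, -0.781], [0.002, -0.844, -0.536, 0.676], [0.0, 0.0, 0.0, 1.0]] [[397.5, 0.0, 282.5], [0.0, 397.5, 205.4], [0.0, 0.0, 1.0]]
wrist [[1.0, 0.002, -0.002, 0.549], [0.001, -0.971, -0.238, 0.07], [-0.003, 0.238, -0.971, 0.383], [0.0, 0.0, 0.0, 1.0]] [[291.4, 0.0, 283.2], [0.0, 291.4, 205.5], [0.0, 0.0, 1.0]]
{'time': 0.15, 'q': [-5.91, 5.03, 78.602, 0.001, 96.464, -5.908], 'qd': [0.005, -0.092, -0.234, 0.057, -0.041, 0.072], 'joint_torque': [0.001, -34.064, -30.28, 0.072, 0.03, -0.0], 'tcp_pos': [0.55, -0.0, 0.404], 'eef_rot': [[0.0, 1.0, -0.002], [1.0, -0.0, 0.0], [0.0, -0.002, -1.0]], 'ft_force': [0.193, -0.04, -0.071], 'ft_torque': [-0.002, -0.002, 0.017], 'finger_force': 0.0, 'finger_gap': 0.094}
```

View pics/scene0.png

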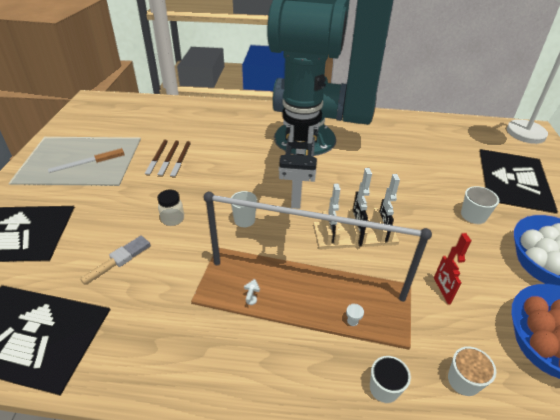

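View pics/side0.png

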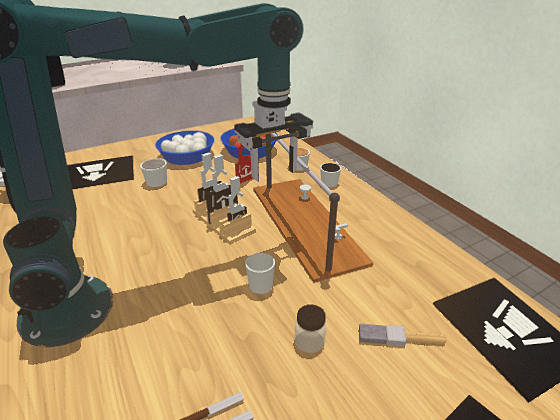

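Scene: rail rod from (209,197) to (427,233); arrow at (252,290), disc at (355,315); rack at (355,235) with hook tabs at about (335,190), (366,175) and (393,180); red decoy at (453,270). Side: rack at (222,200), the arm partly hides the rail. Next, the heights of the tabs and a close crop.

```bash
python3 - <<'E'
from h import *
z=np.load("scene0.npz"); im,d=z["im"],z["d"]; c=T("scene")
z2=np.load("side0.npz");
a=cv2.resize(im[160:260,300:440],None,fx=4,fy=4,interpolation=cv2.INTER_CUBIC)
b=cv2.resize(z2["im"][140:250,185:265],None,fx=3.64,fy=3.64,interpolation=cv2.INTER_CUBIC)[:400]
save("crop1.png",np.hstack([a[:400],b])[:, :800])
# cloud of rack area
v,u=np.mgrid[150:260,300:440]; uv=np.c_[u.ravel(),v.ravel()]
P=pts(c,d,uv); ok=d[uv[:,1],uv[:,0]]>0; 
for (x,y) in [(335,190),(366,175),(393,180)]:
    for r in range(y-10,y+30,4):
        q=[(x+k,r) for k in (-2,0,2)]
        print((x,r),np.round(pts(c,d,q),3).tolist())
E
```

```text
(335, 180) [[0.23, 0.1, 0.0], [0.234, 0.105, 0.004], [0.225, 0.112, -0.002]]
(335, 184) [[0.469, 0.082, 0.172], [0.468, 0.087, 0.172], [0.469, 0.091, 0.173]]
(335, 188) [[0.475, 0.083, 0.165], [0.485, 0.087, 0.173], [0.485, 0.091, 0.174]]
(335, 192) [[0.48, 0.084, 0.157], [0.492, 0.087, 0.167], [0.488, 0.092, 0.164]]
(335, 196) [[0.486, 0.084, 0.149], [0.49, 0.089, 0.154], [0.493, 0.093, 0.156]]
(335, 200) [[0.49, 0.085, 0.14], [0.49, 0.09, 0.141], [0.49, 0.095, 0.141]]
(335, 204) [[0.491, 0.087, 0.129], [0.487, 0.092, 0.126], [1.247, 0.02, 0.781]]
(335, 208) [[0.496, 0.087, 0.121], [0.495, 0.092, 0.12], [0.495, 0.097, 0.121]]
(335, 212) [[0.473, 0.091, 0.087], [0.373, 0.106, -0.002], [0.376, 0.111, 0.002]]
(335, 216) [[0.639, 0.077, 0.226], [0.639, 0.081, 0.226], [0.639, 0.085, 0.226]]
(366, 165) [[0.139, 0.199, 0.0], [0.136, 0.206, -0.0], [0.137, 0.212, 0.0]]
(366, 169) [[0.452, 0.15, 0.21], [0.46, 0.154, 0.216], [0.454, 0.159, 0.213]]
(366, 173) [[0.46, 0.151, 0.205], [0.47, 0.154, 0.212], [0.469, 0.158, 0.212]]
(366, 177) [[0.464, 0.152, 0.196], [0.473, 0.155, 0.203], [0.473, 0.1
[... 595 characters left out ...]
83, -0.002], [0.441, 0.222, 0.194], [0.44, 0.227, 0.193]]
(393, 178) [[0.44, 0.22, 0.181], [0.453, 0.221, 0.191], [0.457, 0.225, 0.194]]
(393, 182) [[0.443, 0.221, 0.172], [0.457, 0.223, 0.182], [0.462, 0.226, 0.187]]
(393, 186) [[0.451, 0.222, 0.166], [0.464, 0.223, 0.176], [0.46, 0.229, 0.173]]
(393, 190) [[0.455, 0.223, 0.156], [0.461, 0.226, 0.162], [0.463, 0.23, 0.164]]
(393, 194) [[0.458, 0.225, 0.147], [0.461, 0.229, 0.149], [0.458, 0.234, 0.147]]
(393, 198) [[0.467, 0.225, 0.142], [0.466, 0.23, 0.141], [0.466, 0.234, 0.141]]
(393, 202) [[0.314, 0.268, 0.001], [0.312, 0.274, -0.0], [0.309, 0.28, -0.002]]
(393, 206) [[0.457, 0.232, 0.108], [0.333, 0.271, 0.002], [0.328, 0.278, -0.001]]
```

View pics/crop1.png

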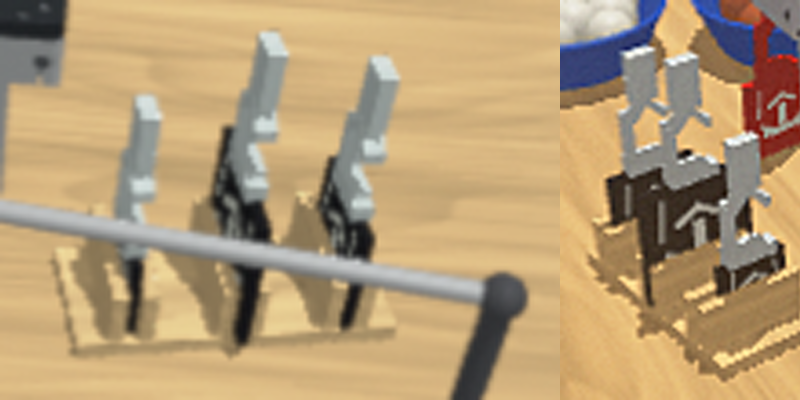

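View pics/wrist0.png

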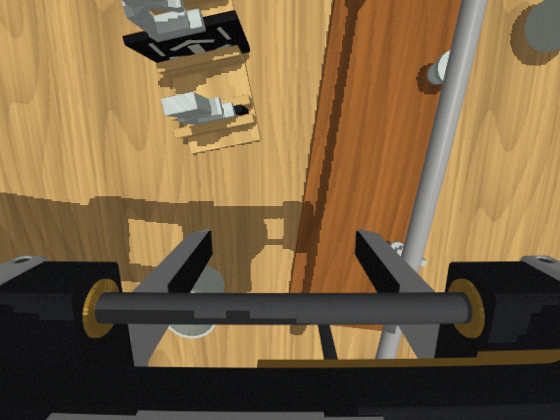

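Candidates for the medium panel: tabs at scene (335,184) with top z≈0.173 (small), (366,169) with top z≈0.214 (large) and (393,175) with top z≈0.194, plus the red one at (453,270). By height and colour the medium is the one at (393,175), and the crop shows it as the rightmost of the three, its mouth towards the rail. The wrist view shows the rod from (475,0) to (390,350), the disc at (440,68) and the arrow at (400,250). Next I fit the rod and the marks.

```bash
cat > rod.py <<'E'
from h import *
def cloud(c,d):
    v,u=np.mgrid[0:420,0:560]; uv=np.c_[u.ravel(),v.ravel()]
    return uv,pts(c,d,uv),d.ravel()>0
def rodplane(c,d,axis,xr,yr,span=(0,560)):
    uv,P,ok=cloud(c,d)
    m=ok&(P[:,2]>.205)&(P[:,2]<.232)&(P[:,0]>xr[0])&(P[:,0]<xr[1])&(P[:,1]>yr[0])&(P[:,1]<yr[1])
    q=uv[m]; k=q[:,axis]; C=[]
    for i in np.unique(k):
        if not span[0]<=i<=span[1]: continue
        w=q[k==i][:,1-axis]
        if len(w)>3 and w.max()-w.min()<30: C.append((i,w.mean()) if axis==0 else (w.mean(),i))
    o,r=ray(c,C); r/=np.linalg.norm(r,axis=1)[:,None]
    _,s,V=np.linalg.svd(r); n=V[2]; res=np.abs(r@n); return o,n,len(C),res.max(),P[m]
E
python3 - <<'E'
from rod import *
R={}
for n,ax,sp in (("scene",0,(222,415)),("wrist",1,(5,220))):
    z=np.load(n+"0.npz"); c=T(n)
    R[n]=rodplane(c,z["d"],ax,(.56,.78),(-.14,.30),sp); print(n,R[n][2:4],R[n][4].mean(0))
(o1,n1),(o2,n2)=R["scene"][:2],R["wrist"][:2]
dr=np.cross(n1,n2); dr/=np.linalg.norm(dr)*np.sign(dr[1])
p=np.linalg.lstsq(np.array([n1,n2,[0,1,0]]),np.array([n1@o1,n2@o2,0.08]),rcond=None)[0]
print("rod",p,dr,"yaw",np.degrees(np.arctan2(-dr[0],dr[1])))
for n,ax in (("scene",0),("side",1)):
    z=np.load(n+"0.npz"); c=T(n); uv,P,ok=cloud(c,z["d"])
    m=ok&(P[:,2]>.020)&(P[:,2]<.07)&(P[:,0]>.60)&(P[:,0]<.83)&(P[:,1]>-.16)&(P[:,1]<.28)
    M=np.zeros(420*560,np.uint8); M[m]=255
    k,L,st,ce=cv2.connectedComponentsWithStats(M.reshape(420,560))
    for i in range(1,k):
        if st[i,4]>15:
            q=P[(L.ravel()==i)]; print(n,st[i],ce[i],q.min(0).round(3),q.max(0).round(3))
# balls
z=np.load("scene0.npz"); c=T("scene"); print(onz(c,[(209,197),(427,233)],.22))
E
```

```text
scene (189, np.float64(0.009732684543373928)) [0.64124804 0.07422739 0.22282309]
wrist (216, np.float64(0.002300282196823485)) [0.63030523 0.05495645 0.22370156]
rod [0.63829082 0.08       0.21912462] [ 0.13331434  0.99107087 -0.00241361] yaw -7.661180072771284
scene [244 280  15  22 174] [250.77011494 289.29885057] [ 0.674 -0.099  0.022] [ 0.731 -0.067  0.053]
scene [400 283  11  17 102] [404.38235294 291.2254902 ] [0.659 0.247 0.021] [0.672 0.26  0.07 ]
scene [346 303  18  18 238] [354.6302521  311.50840336] [0.716 0.123 0.02 ] [0.752 0.158 0.054]
side [267 173   5  14  63] [268.87301587 179.71428571] [0.652 0.243 0.021] [0.671 0.256 0.07 ]
side [300 185  11  12  80] [304.8875 188.7   ] [0.712 0.121 0.022] [0.752 0.157 0.054]
side [335 223  13  13  73] [340.15068493 227.90410959] [ 0.685 -0.1    0.02 ] [ 0.729 -0.078  0.052]
[[ 0.60490048 -0.17982196  0.22      ]
 [ 0.66038152  0.25914457  0.22      ]]
```

Request:
jog_arm([
  [0,0,-0.12,0.99,40],
  [0,0,-0.12,0.99,40],
  [0,0,-0.12,0.99,40],
  [0,0,-0.12,0.99,40],
  [0,0,-0.12,0.99,40],
  [0,0,-0.12,0.99,40],
  [0,0,-0.12,0.99,40],
  [0,0,-0.12,0.99,40],
  [0,0,-0.12,0.99,40],
  [0,0,-0.12,0.99,40],
])

```text
time: 1.4
tcp_pos: [0.55, 0.0, 0.4524]
eef_rot: [[0.983, 0.183, -0.001], [0.183, -0.983, 0.0], [-0.001, -0.0, -1.0]]
ft_force: [0.6, -0.6, 0.7]
finger_gap: 0.0404
finger_force: 0.0
```

Request:
jog_arm([
  [-0.2,-0.8,0,0,40],
  [-0.2,-0.8,0,0,40],
  [-0.2,-0.8,0,0,40],
  [-0.2,-0.8,0,0,40],
  [-0.2,-0.8,0,0,40],
  [-0.2,-0.8,0,0,40],
  [-0.2,-0.8,0,0,40],
  [0,-0.3,0,0,40],
  [0,0,0,0,40],
  [0,0,0,0,40],
])

```text
time: 2.65
tcp_pos: [0.4513, 0.2206, 0.4525]
eef_rot: [[0.982, 0.186, -0.0], [0.186, -0.982, -0.001], [-0.0, 0.001, -1.0]]
ft_force: [0.0, 0.5, 0.4]
finger_gap: 0.0403
finger_force: 0.0
```

```bash
python3 - <<'E'
from h import *
s=get_state(); im,d=get_image("wrist"); np.savez("wrist1.npz",im=im,d=d,pos=s["tcp_pos"],rot=s["eef_rot"]); save("wrist1.png",im)
print(s["time"],s["tcp_pos"],np.round(s["eef_rot"],4).tolist(),s["q"])
E
```

```text
2.65 [0.45127203 0.22061787 0.45248747] [[0.9825, 0.1863, -0.0], [0.1863, -0.9825, -0.0008], [-0.0002, 0.0007, -1.0]] [ 1.95955438e+01 -1.36151523e+00  7.96947987e+01 -4.11008897e-02
  1.01682909e+02  9.88504386e+01]
```

View pics/wrist1.png

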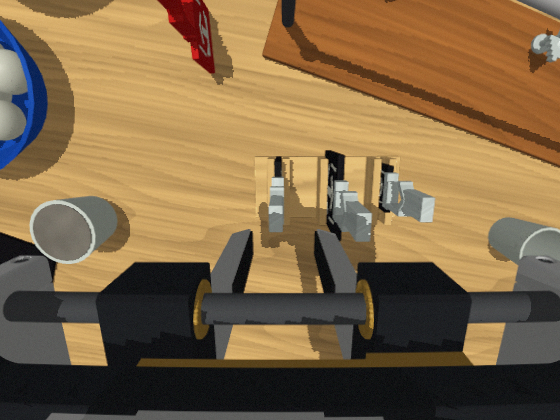

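The wrist view shows the medium panel's tab at (275,215) between the open fingers (235 to 325), the large at (355,220) and the small at (418,205); the rack slots run up the picture, so the spin is close. Next, the tab's place and yaw.

```bash
python3 - <<'E'
from rod import *
z=np.load("wrist1.npz"); c=T("wrist",dict(eef_rot=z["rot"],tcp_pos=z["pos"])); uv,P,ok=cloud(c,z["d"])
R=z["rot"]; 
def rep(n,m):
    q=P[m]; t=(q-z["pos"])@R*1000
    print(n,len(q),"world mean",q.mean(0).round(4),"tool min/max",np.percentile(t,3,axis=0).round(1),np.percentile(t,97,axis=0).round(1))
    a=t[:,:2]-t[:,:2].mean(0); w,V=np.linalg.eigh(a.T@a); print("   dir deg",np.degrees(np.arctan2(V[1,1],V[0,1])))
box=ok&(np.hypot(P[:,0]-.452,P[:,1]-.224)<.05)&(uv[:,0]>255)&(uv[:,0]<300)&(uv[:,1]>150)&(uv[:,1]<240)
rep("tabtop",box&(P[:,2]>.189)&(P[:,2]<.2)); rep("tab",box&(P[:,2]>.15)&(P[:,2]<.2)); rep("hook+board",box&(P[:,2]>.06)&(P[:,2]<.2))
near=ok&(np.hypot(P[:,0]-.46,P[:,1]-.155)<.15)
rep("rack top",near&(P[:,2]>.046)&(P[:,2]<.056))
# rack edges via minAreaRect
m=near&(P[:,2]>.048)&(P[:,2]<.056); r=cv2.minAreaRect(P[m][:,:2].astype(np.float32)*1000); print("rack rect",r)
# scene: tab top
z2=np.load("scene0.npz"); c2=T("scene"); uv2,P2,ok2=cloud(c2,z2["d"])
m=ok2&(uv2[:,0]>380)&(uv2[:,0]<402)&(uv2[:,1]>165)&(uv2[:,1]<215)&(P2[:,0]>.4)&(P2[:,2]>.08)
q=P2[m]; print("scene",q[q[:,2]>.189].mean(0),np.percentile(q,[3,50,97],axis=0).round(4).tolist())
t=(q-z["pos"])@R*1000; print(np.percentile(t,[3,50,97],axis=0).round(1))
E
```

```text
tabtop 390 world mean [0.4492 0.2278 0.1935] tool min/max [-12.3 -13.3 257.7] [ 10.3  -2.2 261. ]
   dir deg -179.3844007707218
tab 507 world mean [0.4514 0.2281 0.1882] tool min/max [-12.  -13.3 257.8] [ 10.6  -2.2 296.5]
   dir deg 179.9669517348159
hook+board 898 world mean [0.4587 0.2294 0.1558] tool min/max [-11.8 -13.5 258. ] [ 35.9  -1.3 362.2]
   dir deg 179.28823412975518
rack top 2109 world mean [0.4608 0.1579 0.0514] tool min/max [-48.3 -21.3 399. ] [ 37.1 143.3 404.6]
   dir deg 93.82444235283529
rack rect ((460.864013671875, 158.96238708496094), (98.61907958984375, 169.45333862304688), 10.677127838134766)
scene [0.45200731 0.2270076  0.19290995] [[0.4281, 0.2172, 0.0854], [0.4556, 0.2247, 0.141], [0.471, 0.2355, 0.1938]]
[[-2.330e+01 -1.310e+01  2.586e+02]
 [ 5.500e+00 -3.700e+00  3.115e+02]
 [ 2.170e+01  3.000e-01  3.671e+02]]
```

Request:
jog_arm([
  [-0.02,-0.195,0,0,40],
  [0,0,0.6,0,40],
  [0,0,0.6,0,40],
  [0,0,0.6,0,40],
  [0,0,0.4,0,40],
  [0,0,0.11,0,40],
  [0,0,0,0,40],
])

```text
time: 3.58
tcp_pos: [0.4487, 0.2288, 0.3607]
eef_rot: [[0.982, 0.187, 0.001], [0.187, -0.982, 0.0], [0.001, -0.0, -1.0]]
ft_force: [1.1, 0.1, -0.3]
finger_gap: 0.04
finger_force: 0.0
```

```bash
python3 - <<'E'
from rod import *
s=get_state(); im,d=get_image("wrist"); c=T("wrist",s); save("wrist2.png",cv2.resize(im[60:300,180:420],None,fx=2,fy=2)); uv,P,ok=cloud(c,d)
m=ok&(P[:,2]>.186)&(P[:,2]<.2)&(np.hypot(P[:,0]-.449,P[:,1]-.228)<.025)
t=(P[m]-s["tcp_pos"])@np.array(s["eef_rot"])*1000; print(s["tcp_pos"],s["ft_force"],m.sum(),np.percentile(t,[3,97],axis=0).round(1))
E
```

```text
[0.44868823 0.22883918 0.36070671] [ 1.08621147  0.11691567 -0.33703582] 1285 [[-11.  -21.1 162.4]
 [ 11.4  22.  173.7]]
```

View pics/wrist2.png

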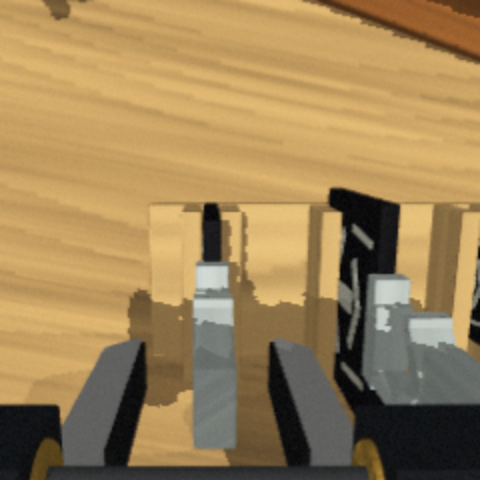

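The crop shows the tab centred at column 215 and the finger gap centred at column 207, so it is about 2 mm off. I shift to suit and close.

Request:
jog_arm([
  [0,0.05,0,0,40],
  [0,0,0,0,20],
  [0,0,0,0,8],
  [0,0,0,0,8],
  [0,0,0,0,8],
  [0,0,0,0,8],
], squeeze=20)

```text
time: 4.38
tcp_pos: [0.4489, 0.2269, 0.3604]
eef_rot: [[0.982, 0.187, 0.0], [0.187, -0.982, 0.0], [0.0, 0.0, -1.0]]
ft_force: [-0.0, 0.7, 0.6]
finger_gap: 0.0119
finger_force: 20.0
```

Request:
jog_arm([
  [0,0,-0.2,0,8],
  [0,0,-0.4,0,8],
  [0,0,-0.5,0,8],
  [0,0,-0.5,0,8],
  [0,0,-0.5,0,8],
  [0,0,-0.4,0,8],
  [0,0,0,0,8],
  [0,0,0,0,8],
])

```text
time: 5.38
tcp_pos: [0.4489, 0.2269, 0.4596]
eef_rot: [[0.982, 0.187, -0.001], [0.187, -0.982, -0.0], [-0.001, 0.0, -1.0]]
ft_force: [0.1, 0.8, -1.7]
finger_gap: 0.012
finger_force: 20.0
```

```bash
cat > look.py <<'E'
from rod import *
import sys
tag=sys.argv[1]
s=get_state(); R=np.array(s["eef_rot"]); tcp=np.array(s["tcp_pos"])
print("t",s["time"],"tcp",tcp.round(4),"yaw",np.degrees(np.arctan2(R[1,0],R[0,0])).round(2),"F",np.round(s["ft_force"],2),"gap",s["finger_gap"])
for n in ("scene","side","wrist"):
    im,d=get_image(n); np.savez(f"{n}{tag}.npz",im=im,d=d,pos=tcp,rot=R); save(f"{n}{tag}.png",im)
E
python3 look.py 3; python3 - <<'E'
from rod import *
# rail fit: scene(start), scene3, side3, wrist0
# tool y offsets / panel tilt: side-view & scene-view cloud of hook/board in tool frame
for n in ("scene","side","wrist"):
    z=np.load(n+"3.npz"); c=T(n,dict(eef_rot=z["rot"],tcp_pos=z["pos"])); uv,P,ok=cloud(c,z["d"])
    t=(P-z["pos"])@z["rot"]*1000
    m=ok&(np.abs(t[:,0])<45)&(np.abs(t[:,1])<12)&(t[:,2]>201)&(t[:,2]<360)
    q=t[m]
    print(n,len(q))
    for a,b in ((201,215),(215,230),(230,245),(245,262),(262,300),(300,355)):
        k=(q[:,2]>a)&(q[:,2]<b)
        if k.sum()>8: print("  z",a,b,k.sum(),"x",np.percentile(q[k,0],[2,98]).round(1),"y",np.percentile(q[k,1],[2,98]).round(1))
    print("  zmax",np.percentile(q[:,2],[99.5]))
# planes of rod in each view
pl=[]
for n,tag,ax,sp in (("scene",0,0,(222,300)),("wrist",0,1,(5,220)),("scene",3,0,(222,300)),("side",3,1,(0,420))):
    z=np.load(f"{n}{tag}.npz"); 
    c=T(n,dict(eef_rot=z["rot"],tcp_pos=z["pos"]) if "pos" in z and n=="wrist" else None) if not(n=="wrist" and tag==0) else T(n,dict(eef_rot=[[0.0,1.0,-0.002],[1.0,0,0],[0,-.002,-1.0]],tcp_pos=[.55,0,.4045]))
    try:
        o,nn,k,res,Q=rodplane(c,z["d"],ax,(.58,.70),(-.15,.24),sp); A=np.polyfit(Q[:,1],Q[:,0],1); print(n,tag,k,round(res,4),"cloud slope yaw",-np.degrees(np.arctan(A[0])),"x at y=.04",np.polyval(A,.04),"z",np.median(Q[:,2]),Q[:,2].max(), Q[:,1].min(),Q[:,1].max())
        pl.append((o,nn))
    except Exception as e: print(n,tag,e)
E
```

```text
t 5.375 tcp [0.4489 0.2269 0.4596] yaw 10.8 F [ 0.08  0.8  -1.72] gap 0.011951064622998388
scene 739
  z 201 215 45 x [-16.1  14.5] y [-6.1  6.9]
  z 215 230 64 x [-18.8  20.2] y [-8.2  6.6]
  z 230 245 29 x [-18.6 -11.8] y [-5.7  6.4]
  z 245 262 112 x [-19.  24.] y [-8.2  7. ]
  z 262 300 223 x [-36.   42.2] y [-4.4  6.6]
  z 300 355 266 x [-36.9  42.3] y [-3.1  4.8]
  zmax [347.24259493]
side 698
  z 201 215 47 x [-18.7  10.1] y [-4.9  9.3]
  z 215 230 36 x [-19.3  16.7] y [-6.4  8.7]
  z 230 245 23 x [-20.1 -12.5] y [-6.5  9.4]
  z 245 262 69 x [-21.6  17.9] y [-7.   8.3]
  z 262 300 244 x [-38.7  36. ] y [-2.7  7.3]
  z 300 355 279 x [-40.9  31.7] y [-2.   5.8]
  zmax [346.43163181]
wrist 907
  z 201 215 109 x [ 6.5 11.9] y [-7.5  5.6]
  z 215 230 258 x [10.4 17.7] y [-7.6  5.7]
  z 245 262 239 x [10.5 21.5] y [-7.2  5.4]
  z 262 300 265 x [21.3 39.5] y [-5.4  3.6]
  z 300 355 36 x [38.9 39.6] y [-4.5  2.8]
  zmax [345.21681558]
scene 0 78 0.0066 cloud slope yaw -7.876039198965676 x at y=.04 0.6362607048512673 z 0.22362058778434235 0.23191774922776087 -0.14882637410938812 0.23930599478550826
wrist 0 216 0.0023 cloud slope yaw -9.505885129002975 x at y=.04 0.6273636512191155 z 0.22524450620489916 0.23199816515183985 -0.07789877787864088 0.13588949272353587
scene 3 78 0.0011 cloud slope yaw -7.660504031972792 x at y=.04 0.6374888919768569 z 0.22363588731152806 0.22853996733235116 -0.14942662109766186 0.23930431540071626
side 3 60 0.0021 cloud slope yaw -7.683824040998655 x at y=.04 0.6302397313423731 z 0.22517527277470506 0.22862499391206553 -0.14916094532573676 0.2387368535264509
```

The panel hangs straight in the gripper, with the seat point about 220 mm below the TCP and within about 1 mm of the tool axis. Now to a stand-off before the rail, opposite the disc.

Request:
jog_arm([
  [0.35,0,0,0,8],
  [0.65,0,0,0,8],
  [0.65,0,0,0,8],
  [0.65,0,0,0,8],
  [0.6,0,0,0,8],
  [0.35,0,0,0.3,8],
  [0,0,0,0.6,8],
  [0,0,0,0.7,8],
  [0,0,0,0.5,8],
  [0,0.2,0,0.21,8],
])

```text
time: 6.78
tcp_pos: [0.5765, 0.2434, 0.4592]
eef_rot: [[0.991, -0.134, -0.001], [-0.134, -0.991, -0.0], [-0.001, 0.001, -1.0]]
ft_force: [-0.4, -0.6, -2.2]
finger_gap: 0.0116
finger_force: 20.0
```

Request:
jog_arm([
  [0,0.5,0,0,8],
  [0,0.6,0,0,8],
  [0,0.5,0,0,8],
  [0.2,0.3,0,0,8],
  [0.2,0.1,0,0,8],
  [0.1,0,0,0,8],
  [0,0,0,0,8],
  [0,0,0,0,8],
  [0,0,0,0,8],
])

```text
time: 7.9
tcp_pos: [0.5848, 0.1618, 0.4603]
eef_rot: [[0.991, -0.133, -0.0], [-0.133, -0.991, 0.0], [-0.0, -0.0, -1.0]]
ft_force: [-0.9, -0.2, -1.6]
finger_gap: 0.0121
finger_force: 20.0
```

```bash
python3 look.py 4; python3 - <<'E'
from rod import *
pl=[]
z=np.load("wrist4.npz"); tcp,R=z["pos"],z["rot"]
for n,ax,sp in (("scene",0,(222,300)),("side",1,(0,420)),("wrist",0,(0,560))):
    z=np.load(f"{n}4.npz"); c=T(n,dict(eef_rot=R,tcp_pos=tcp)); uv,P,ok=cloud(c,z["d"])
    t=(P-tcp)@R*1000
    m=ok&(np.abs(t[:,0])<45)&(np.abs(t[:,1])<12)&(t[:,2]>201)&(t[:,2]<360); q=t[m]
    for a,b in ((215,230),(230,243),(262,355)):
        k=(q[:,2]>a)&(q[:,2]<b)
        if k.sum()>8: print(n,"  z",a,b,k.sum(),"x",np.percentile(q[k,0],[2,98]).round(1),"y",np.percentile(q[k,1],[2,98]).round(1))
    m=ok&(P[:,2]>.20)&(P[:,2]<.232)&(P[:,1]>-.14)&(P[:,1]<.235)&(t[:,0]>42)&(t[:,0]<95); q=t[m]
    if m.sum()>50:
        A=np.polyfit(q[:,1],q[:,0],1); print(n,"rod rel tool: angle",np.degrees(np.arctan(A[0])).round(2),"x at y=0",A[1].round(1),"top z(tool)",np.percentile(q[:,2],[2]).round(1))
    try:
        o,nn,k,res,Q=rodplane(c,z["d"],ax,(.59,.69),(-.14,.235),sp); print("  plane",n,k,round(res,4)); pl.append((o,nn))
    except Exception as e: print(n,e)
for i in range(len(pl)):
    for j in range(i):
        (o1,n1),(o2,n2)=pl[i],pl[j]; dr=np.cross(n1,n2); dr/=np.linalg.norm(dr)*np.sign(dr[1])
        p=np.linalg.solve(np.array([n1,n2,[0,1,0]]),np.array([n1@o1,n2@o2,tcp[1]])); tp=(p-tcp)@R*1000; print(i,j,"rod",p.round(4),"tool",tp.round(1),"yaw",np.degrees(np.arctan2(-dr[0],dr[1])).round(2),"slope",dr[2].round(4))
E
```

```text
t 7.9 tcp [0.5848 0.1618 0.4603] yaw -7.63 F [-0.86 -0.23 -1.62] gap 0.012082601989005046
scene   z 215 230 52 x [ 8.1 20.1] y [-7.3  6.6]
scene   z 262 355 158 x [-15.3  42.7] y [-4.2  6.5]
scene rod rel tool: angle 0.0 x at y=0 68.5 top z(tool) [233.4]
  plane scene 74 0.0011
side   z 215 230 40 x [-20.9  16.8] y [-7.   7.7]
side   z 230 243 16 x [-20.8 -14.4] y [-6.   8.7]
side   z 262 355 695 x [-39.7  39.1] y [-1.2  7.2]
side rod rel tool: angle -0.03 x at y=0 61.3 top z(tool) [232.3]
  plane side 58 0.0146
wrist   z 215 230 275 x [10.1 17.4] y [-7.5  5.9]
wrist   z 262 355 303 x [21.1 39.3] y [-4.7  3.2]
wrist rod rel tool: angle -0.0 x at y=0 63.7 top z(tool) [233.8]
  plane wrist 381 0.0062
1 0 rod [0.6498 0.1618 0.2192] tool [ 64.4  -8.6 241.1] yaw -7.55 slope -0.0012
2 0 rod [0.6489 0.1618 0.2184] tool [ 63.6  -8.5 241.8] yaw -7.64 slope 0.0002
2 1 rod [0.649  0.1618 0.2201] tool [ 63.7  -8.5 240.1] yaw -7.64 slope -0.0029
```

View pics/wrist4.png

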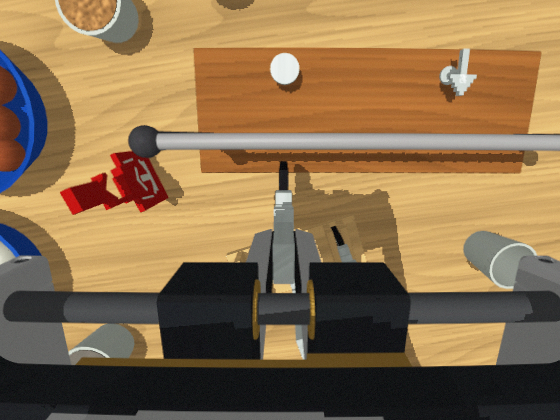

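The wrist view shows the rod level across row 141 and parallel to the tool, the disc straight ahead at (285,68), and the arrow tip at (461,95). The rod is 64 mm ahead of the seat and 20 mm below it, so the panel can go in.

Request:
jog_arm([
  [0.2,0,0,0,8],
  [0.3,0,0,0,8],
  [0.3,0,0,0,8],
  [0.2,0,0,0,8],
  [0.2,0,0,0,8],
  [0.2,0,0,0,8],
  [0.2,0,0,0,8],
  [0,0,0,0,8],
  [0,0,0,0,8],
])

```text
time: 9.18
tcp_pos: [0.6482, 0.1528, 0.4603]
eef_rot: [[0.991, -0.134, -0.0], [-0.134, -0.991, 0.0], [-0.0, -0.0, -1.0]]
ft_force: [0.4, 0.8, -2.2]
finger_gap: 0.0121
finger_force: 20.0
```

```bash
python3 look.py 5; python3 - <<'E'
from rod import *
z=np.load("wrist4.npz"); tcp,R=z["pos"],z["rot"]
m0=np.array([.6334,.0397,0]);a=np.radians(-7.63);X=np.array([np.cos(a),np.sin(a),0]);Y=np.array([-np.sin(a),np.cos(a),0])
for n,tag in (("wrist",4),("wrist",5),("scene",0),("scene",3),("side",4)):
    zz=np.load(f"{n}{tag}.npz"); c=T(n,dict(eef_rot=zz["rot"],tcp_pos=zz["pos"]) if n=="wrist" else None); uv,P,ok=cloud(c,zz["d"])
    q=P-m0; r=np.c_[q@X,q@Y,P[:,2]]*1000
    for nm,s0 in (("arrow",-115),("disc",113)):
        m=ok&(r[:,2]>24)&(r[:,2]<60)&(r[:,0]>45)&(r[:,0]<115)&(np.abs(r[:,1]-s0)<35)
        if m.sum()<10: continue
        w=r[m]; w2=w[w[:,2]>34]; w2=w2 if len(w2)>8 else w
        print(n,tag,nm,len(w),"x",np.percentile(w2[:,0],[1,99]).round(1),"s",np.percentile(w2[:,1],[1,99]).round(1),"mid",np.percentile(w2[:,1],[1,99]).mean().round(1),"tip s",w2[w2[:,0]<np.percentile(w2[:,0],12)][:,1].mean().round(1),"z",np.percentile(w[:,2],98).round(1))
z=np.load("wrist5.npz"); t=(m0-z["pos"])@z["rot"]; print("now: s of tool", -t[1]*-1*-1000, (z["pos"]-m0)@Y*1000,"x",(z["pos"]-m0)@X*1000)
E
python3 - <<'E'
import sys; sys.path.insert(0,'.')
import numpy as np,cv2
a=np.load('scene5.npz')['im'][160:330,220:440]; b=np.load('side5.npz')['im'][120:290,240:360]
o=np.hstack([cv2.resize(a,None,fx=2.3,fy=2.3),cv2.resize(b,None,fx=2.3,fy=2.3)]); cv2.imwrite('pics/hook5.png',o[:,:,::-1])
E
```

```text
t 9.175 tcp [0.6482 0.1528 0.4603] yaw -7.68 F [ 0.37  0.78 -2.19] gap 0.012111723606406034
wrist 4 arrow 691 x [ 54.7 108.4] s [-127.7  -94.7] mid -111.2 tip s -110.5 z 51.3
wrist 4 disc 738 x [ 66.  101.1] s [ 97.2 130.8] mid 114.0 tip s 114.2 z 51.0
wrist 5 arrow 612 x [ 54.7 107.9] s [-127.5  -95.4] mid -111.4 tip s -110.7 z 51.4
wrist 5 disc 636 x [ 67.9 101.4] s [ 97.1 130.8] mid 114.0 tip s 114.1 z 50.8
scene 0 arrow 170 x [ 57.6 111.3] s [-128.7  -97. ] mid -112.8 tip s -112.7 z 52.0
scene 0 disc 236 x [ 68.3 102.7] s [ 96.2 130.6] mid 113.4 tip s 113.8 z 53.2
scene 3 arrow 173 x [ 57.1 111.8] s [-128.9  -97.1] mid -113.0 tip s -113.0 z 52.0
scene 3 disc 234 x [ 67.3 102.9] s [ 96.3 130.5] mid 113.4 tip s 114.1 z 52.6
side 4 arrow 71 x [ 67.5 109.8] s [-130.2 -107.7] mid -119.0 tip s -123.6 z 52.8
side 4 disc 80 x [ 67.3 100.5] s [ 94.3 130.6] mid 112.4 tip s 110.6 z 52.6
now: s of tool -114.08607718000141 114.08529151811493 x -0.3185460429238785
```

View pics/hook5.png

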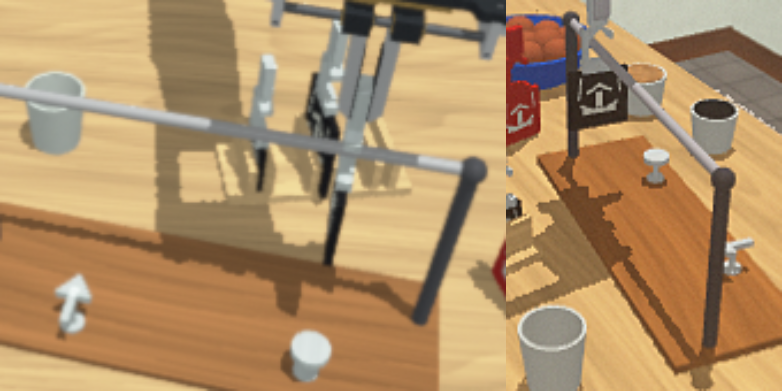

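The rod passes through the hook's mouth and no contact force shows. Now to lower in small steps, watching the force.

Request:
jog_arm([
  [0,0,0.1,0,8],
  [0,0,0.1,0,8],
  [0,0,0.1,0,8],
  [0,0,0.1,0,8],
  [0,0,0.04,0,8],
  [0,0,0,0,8],
  [0,0,0,0,8],
])

```text
time: 10.2
tcp_pos: [0.6483, 0.1528, 0.4429]
eef_rot: [[0.991, -0.134, 0.001], [-0.134, -0.991, 0.0], [0.0, -0.0, -1.0]]
ft_force: [0.5, 0.3, -0.8]
finger_gap: 0.0118
finger_force: 20.0
```

Request:
jog_arm([
  [0,0,0.03,0,8],
  [0,0,0.03,0,8],
  [0,0,0,0,8],
  [0,0,0,0,8],
])

```text
time: 10.7
tcp_pos: [0.6483, 0.1528, 0.4404]
eef_rot: [[0.991, -0.134, 0.0], [-0.134, -0.991, 0.0], [0.0, -0.0, -1.0]]
ft_force: [0.5, 0.1, -0.8]
finger_gap: 0.0118
finger_force: 20.0
```

```bash
python3 - <<'E'
from h import *
s=get_state(); print(s["time"],s["tcp_pos"],s["ft_force"],s["ft_torque"])
E
```

```text
10.7 [0.64831281 0.15276011 0.44042978] [ 0.49913153  0.07292134 -0.7974648 ] [ 0.07373288  0.1407898  -0.02361303]
```

Request:
jog_arm([
  [0,0,0.03,0,8],
  [0,0,0,0,8],
  [0,0,0,0,8],
])

```text
time: 11.08
tcp_pos: [0.6481, 0.1527, 0.4403]
eef_rot: [[0.991, -0.134, 0.002], [-0.134, -0.991, 0.0], [0.002, -0.0, -1.0]]
ft_force: [-1.3, -0.1, 4.4]
finger_gap: 0.0115
finger_force: 20.0
```

Request:
jog_arm([
  [0,0,0.03,0,8],
  [0,0,0,0,8],
  [0,0,0,0,8],
])

```text
time: 11.45
tcp_pos: [0.6479, 0.1527, 0.4403]
eef_rot: [[0.991, -0.134, 0.003], [-0.134, -0.991, 0.0], [0.003, -0.001, -1.0]]
ft_force: [-2.0, -0.6, 7.6]
finger_gap: 0.0114
finger_force: 20.0
```

The panel is seated: contact at TCP z 0.4403. I ease the load and slide towards the arrow.

Request:
jog_arm([
  [0,0,-0.04,0,8],
  [0,0.1,0,0,8],
  [0,0.25,0,0,8],
  [0,0.35,0,0,8],
  [0,0.35,0,0,8],
  [0,0.35,0,0,8],
  [0,0.35,0,0,8],
  [0,0.35,0,0,8],
  [0,0.25,0,0,8],
  [0,0.15,0,0,8],
])

```text
time: 12.7
tcp_pos: [0.6349, 0.0543, 0.4402]
eef_rot: [[0.991, -0.132, 0.002], [-0.132, -0.991, 0.003], [0.002, -0.004, -1.0]]
ft_force: [0.9, 6.0, 5.6]
finger_gap: 0.0119
finger_force: 20.0
```

Request:
jog_arm([
  [0,0.2,0,0,8],
  [0,0.35,0,0,8],
  [0,0.35,0,0,8],
  [0,0.35,0,0,8],
  [0,0.35,0,0,8],
  [0,0.35,0,0,8],
  [0,0.3,0,0,8],
  [0,0.15,0,0,8],
  [0,0,0,0,8],
  [0,0,0,0,8],
])

```text
time: 13.95
tcp_pos: [0.6221, -0.0413, 0.4402]
eef_rot: [[0.991, -0.133, 0.002], [-0.133, -0.991, 0.001], [0.002, -0.001, -1.0]]
ft_force: [0.1, 3.5, 5.3]
finger_gap: 0.0123
finger_force: 20.0
```

```bash
python3 look.py 6; cat > arrow.py <<'E'
from rod import *
import sys
tag=sys.argv[1]; z=np.load(f"wrist{tag}.npz"); tcp,R=z["pos"],z["rot"]; Rl=R
a=np.radians(-7.63);X=np.array([np.cos(a),np.sin(a),0]);Y=np.array([-np.sin(a),np.cos(a),0])
for n in ("wrist","scene","side"):
    zz=np.load(f"{n}{tag}.npz"); c=T(n,dict(eef_rot=R,tcp_pos=tcp)); uv,P,ok=cloud(c,zz["d"])
    q=P-tcp; r=np.c_[q@X,q@Y,P[:,2]]*1000
    m=ok&(r[:,2]>24)&(r[:,2]<60)&(r[:,0]>45)&(r[:,0]<115)&(np.abs(r[:,1])<60)
    if m.sum()>10:
        w=r[m]; w2=w[w[:,2]>36]; b=w2[(w2[:,0]>74)]
        print(n,"arrow",len(w),"x",np.percentile(w2[:,0],[1,99]).round(1),"s ext",np.percentile(w2[:,1],[1,99]).round(1),"mid",np.percentile(w2[:,1],[1,99]).mean().round(2),"tip",np.median(w2[w2[:,0]<61][:,1]).round(2),"shaft",np.median(w2[w2[:,0]>92][:,1]).round(2))
    for lo,hi,nm in ((.235,.276,"tab"),(.205,.23,"hook"),(.1,.165,"board")):
        k=ok&(np.abs(r[:,0])<44)&(np.abs(r[:,1])<14)&(P[:,2]>lo)&(P[:,2]<hi)
        if nm=="hook": k&=(np.abs(r[:,0]-15.5)<5)|(r[:,0]<-13)
        if k.sum()>8: print("  ",nm,k.sum(),"x",np.percentile(r[k,0],[2,98]).round(1),"s",np.percentile(r[k,1],[2,98]).round(1),"mid",np.percentile(r[k,1],[2,98]).mean().round(2))
E
python3 arrow.py 6
```

```text
t 13.95 tcp [ 0.6221 -0.0413  0.4402] yaw -7.65 F [0.08 3.48 5.29] gap 0.012320871834258403
wrist arrow 544 x [ 55.9 108.8] s ext [-46.4 -15.5] mid -30.99 tip -30.6 shaft -29.9
   tab 1853 x [-10.9  11.7] s [-12.8  13. ] mid 0.07
   hook 286 x [10.7 17.7] s [-5.7  7.7] mid 1.02
   board 55 x [39.2 39.8] s [-2.5  4.8] mid 1.15
scene arrow 171 x [ 57.5 111.9] s ext [-47.2 -15.8] mid -31.46 tip -29.87 shaft -30.2
   tab 238 x [-7.8 14.7] s [-12.7  13.3] mid 0.31
   hook 54 x [11.2 19.7] s [-6.6  7. ] mid 0.17
   board 227 x [-32.   42.8] s [-3.   4.9] mid 0.96
side arrow 71 x [ 69.  110.4] s ext [-48.1 -26.5] mid -37.31 tip nan shaft -33.27
   tab 101 x [-12.5   9.9] s [-13.9   8.3] mid -2.8
   hook 50 x [-20.3  18.1] s [-8.4  4.4] mid -1.98
   board 617 x [-39.7  38.2] s [-5.9  3.1] mid -1.39
  return _methods._mean(a, axis=axis, dtype=dtype,
  ret = ret.dtype.type(ret / rcount)
```

Request:
jog_arm([
  [0,0.2,0,0,8],
  [0,0.25,0,0,8],
  [0,0.2,0,0,8],
  [0,0.1,0,0,8],
  [0,0.04,0,0,8],
  [0,0,0,0,8],
  [0,0,0,0,8],
])

```text
time: 14.98
tcp_pos: [0.618, -0.0719, 0.4402]
eef_rot: [[0.991, -0.132, 0.002], [-0.132, -0.991, 0.003], [0.002, -0.003, -1.0]]
ft_force: [-0.8, 4.5, 5.7]
finger_gap: 0.0118
finger_force: 20.0
```

```bash
python3 look.py 7; python3 arrow.py 7 2>/dev/null
```

```text
t 14.975 tcp [ 0.618  -0.0719  0.4402] yaw -7.59 F [-0.75  4.54  5.68] gap 0.011781404081052408
wrist arrow 507 x [ 56.7 108.8] s ext [-14.8  16. ] mid 0.57 tip -0.09 shaft 0.06
   tab 1848 x [-10.9  11.8] s [-12.8  12.9] mid 0.06
   hook 291 x [10.6 17.8] s [-5.3  8.1] mid 1.43
   board 66 x [25.2 39.8] s [-2.7  5.4] mid 1.32
scene arrow 172 x [ 58.8 112.1] s ext [-15.9  15.6] mid -0.12 tip 2.16 shaft 0.33
   tab 227 x [-5.8 14.9] s [-13.1  12.2] mid -0.45
   hook 57 x [-14.1  20.3] s [-5.9  7.9] mid 1.0
   board 271 x [-32.8  42.8] s [-2.6  5.7] mid 1.56
side arrow 71 x [ 69.1 110.1] s ext [-16.8   4.2] mid -6.29 tip nan shaft -2.04
   tab 107 x [-12.5  10.1] s [-13.7  12.4] mid -0.68
   hook 55 x [-20.4  17.6] s [-7.7  8.9] mid 0.59
   board 626 x [-39.5  38.4] s [-5.1  1. ] mid -2.06
```

View pics/wrist7.png

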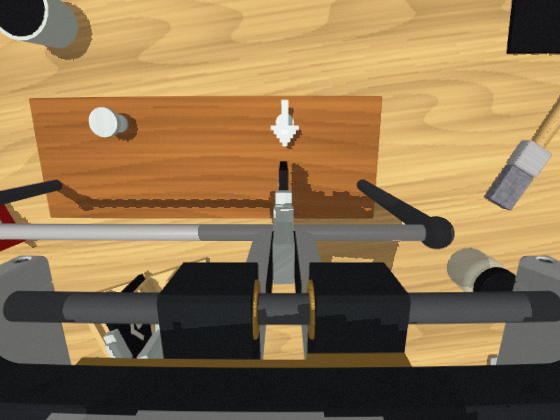

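The wrist view shows the hook at column 283 and the arrow tip at (286,146), leaving about 1 mm to go. I take that up and unload.

Request:
jog_arm([
  [0,0,-0.02,0,8],
  [0,0.03,0,0,8],
  [0,0,0,0,8],
  [0,0,0,0,8],
  [0,0,0,0,8],
], squeeze=8)

```text
time: 15.75
tcp_pos: [0.6179, -0.074, 0.4403]
eef_rot: [[0.991, -0.134, 0.001], [-0.134, -0.991, 0.0], [0.001, -0.0, -1.0]]
ft_force: [0.6, 4.5, 2.8]
finger_gap: 0.0119
finger_force: 8.0
```

```bash
python3 look.py 8; python3 arrow.py 8 2>/dev/null
```

```text
t 15.75 tcp [ 0.6179 -0.074   0.4403] yaw -7.68 F [0.65 4.51 2.81] gap 0.011858111500219174
wrist arrow 529 x [ 56.3 109.5] s ext [-12.4  17.3] mid 2.47 tip 2.51 shaft 2.49
   tab 1842 x [-11.1  11.6] s [-12.8  12.9] mid 0.03
   hook 281 x [10.7 17.6] s [-5.9  7.5] mid 0.81
   board 64 x [24.6 39.6] s [-3.6  4.4] mid 0.41
scene arrow 172 x [ 57.9 111.4] s ext [-13.9  17.6] mid 1.88 tip 4.49 shaft 2.81
   tab 227 x [-5.6 14. ] s [-12.4  12.6] mid 0.06
   hook 59 x [-15.7  20.1] s [-6.4  7.2] mid 0.42
   board 270 x [-35.5  42.3] s [-3.   4.8] mid 0.94
side arrow 69 x [ 67.7 109.8] s ext [-15.7   6.3] mid -4.69 tip nan shaft -0.24
   tab 102 x [-12.5   8.5] s [-13.9  13. ] mid -0.44
   hook 63 x [-21.1  18.2] s [-7.7  7.5] mid -0.14
   board 636 x [-40.1  37.9] s [-5.6  1.7] mid -1.96
```

Request:
jog_arm([
  [0,0,-0.02,0,8],
  [0,-0.04,0,0,8],
  [0,0,0,0,8],
  [0,0,0,0,8],
  [0,0,0,0,8],
], squeeze=8)

```text
time: 16.52
tcp_pos: [0.6179, -0.0727, 0.4408]
eef_rot: [[0.991, -0.134, -0.001], [-0.134, -0.991, -0.0], [-0.001, 0.0, -1.0]]
ft_force: [1.0, -1.5, -0.2]
finger_gap: 0.012
finger_force: 8.0
```

```bash
python3 look.py 9; python3 arrow.py 9 2>/dev/null
```

```text
t 16.525 tcp [ 0.6179 -0.0727  0.4408] yaw -7.7 F [ 0.97 -1.48 -0.24] gap 0.012041738537870213
wrist arrow 509 x [ 57.  109.1] s ext [-15.   15.8] mid 0.4 tip 1.02 shaft 1.0
   tab 1835 x [-11.4  11.3] s [-12.9  12.8] mid -0.04
   hook 268 x [10.7 17.3] s [-6.   7.4] mid 0.69
   board 52 x [38.6 39.2] s [-3.1  4.3] mid 0.58
scene arrow 174 x [ 57.8 112.3] s ext [-15.5  16.4] mid 0.44 tip 1.96 shaft 1.07
   tab 231 x [-6.3 14.2] s [-13.2  13. ] mid -0.11
   hook 54 x [-11.6  20. ] s [-6.7  6.8] mid 0.04
   board 261 x [-30.5  42.4] s [-3.5  4.5] mid 0.52
side arrow 72 x [ 68.4 111. ] s ext [-15.   6.] mid -4.52 tip nan shaft -2.5
   tab 107 x [-12.8   9. ] s [-13.4  12.1] mid -0.66
   hook 56 x [-21.2  17. ] s [-7.5  6.5] mid -0.5
   board 625 x [-40.4  37.5] s [-6.2  0.3] mid -2.94
```

The hook is within about 0.5 mm of the arrow and unloaded. Now to release, settle and retreat straight up.

Request:
jog_arm([
  [0,0,0,0,13],
  [0,0,0,0,16],
  [0,0,0,0,22],
  [0,0,0,0,30],
  [0,0,0,0,36],
  [0,0,0,0,36],
  [0,0,0,0,36],
  [0,0,0,0,36],
])

```text
time: 17.68
tcp_pos: [0.6179, -0.0724, 0.4411]
eef_rot: [[0.991, -0.134, 0.0], [-0.134, -0.991, 0.0], [0.0, -0.0, -1.0]]
ft_force: [-0.0, 0.2, -0.2]
finger_gap: 0.0358
finger_force: 0.0
```

Request:
jog_arm([
  [0,0,-0.1,0,36],
  [0,0,-0.3,0,36],
  [0,0,-0.5,0,36],
  [0,0,-0.5,0,36],
  [0,0,-0.5,0,36],
  [0,0,-0.3,0,36],
  [0,0,0,0,36],
  [0,0,0,0,36],
  [0,0,0,0,36],
  [0,0,0,0,36],
])

```text
time: 18.92
tcp_pos: [0.6181, -0.0724, 0.5283]
eef_rot: [[0.991, -0.134, -0.001], [-0.134, -0.991, 0.0], [-0.001, -0.0, -1.0]]
ft_force: [0.2, -0.2, 0.2]
finger_gap: 0.036
finger_force: 0.0
```

```bash
sed -i 's/z\["pos"\],z\["rot"\]; Rl=R/z["pos"],z["rot"]/' arrow.py; python3 look.py 10; python3 arrow.py 10 2>/dev/null; python3 - <<'E'
import numpy as np,cv2
L=''
a=np.load(L+'scene10.npz')['im'][150:330,180:440]; b=np.load(L+'side10.npz')['im'][110:290,190:390]
f=lambda i:cv2.resize(i,None,fx=1.7,fy=1.7); cv2.imwrite(L+'pics/fin.png',np.hstack([f(a),f(b)])[:,:,::-1])
E
```

```text
t 18.925 tcp [ 0.6181 -0.0724  0.5283] yaw -7.68 F [ 0.19 -0.23  0.21] gap 0.03596306425876588
wrist arrow 311 x [ 55.7 108.5] s ext [-14.  15.] mid 0.53 tip 0.54 shaft 1.31
   tab 506 x [-11.9  11.6] s [-4.7  6.2] mid 0.75
   hook 125 x [10.9 17.3] s [-5.8  7.2] mid 0.71
   board 38 x [24.1 39. ] s [-3.7  5. ] mid 0.62
scene arrow 171 x [ 57.1 111.8] s ext [-15.1  16. ] mid 0.44 tip 2.05 shaft 1.13
   tab 182 x [-8.8 14.6] s [-5.4  6.3] mid 0.48
   hook 66 x [-19.3  20. ] s [-6.5  7. ] mid 0.27
   board 277 x [-38.1  42. ] s [-3.3  4.6] mid 0.61
side arrow 72 x [ 68.5 110.3] s ext [-18.2   7. ] mid -5.56 tip nan shaft -0.96
   tab 180 x [-12.6  11.2] s [-7.5  5.9] mid -0.79
   hook 56 x [-20.5  18.7] s [-7.2  6.7] mid -0.28
   board 623 x [-40.2  37.4] s [-6.1  0.6] mid -2.74
```

View pics/fin.png

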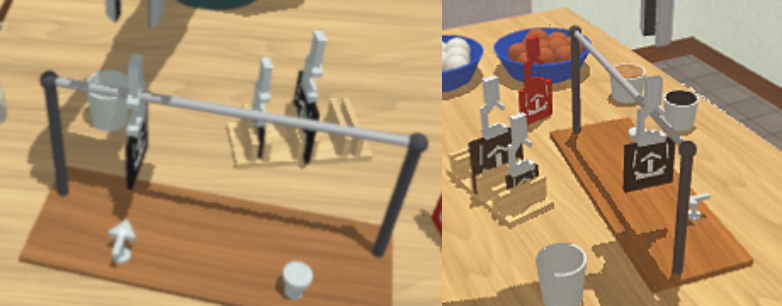

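Both views show the panel hanging straight on the rod in line with the arrow, left view (130,145), and the other two still in the rack. I wait a moment, then hand in.

Request:
jog_arm([
  [0,0,-0.3,0,36],
  [0,0,0,0,36],
  [0,0,0,0,36],
  [0,0,0,0,36],
  [0,0,0,0,36],
  [0,0,0,0,36],
  [0,0,0,0,36],
  [0,0,0,0,36],
  [0,0,0,0,36],
  [0,0,0,0,36],
])

```text
time: 20.32
tcp_pos: [0.6179, -0.0724, 0.5411]
eef_rot: [[0.991, -0.134, 0.0], [-0.134, -0.991, -0.0], [0.0, 0.0, -1.0]]
ft_force: [0.0, -0.1, 0.0]
finger_gap: 0.0361
finger_force: 0.0
```

```bash
python3 -c "
from bench import *
print(hand_in())"
```

```text
the job is handed in; nothing more can be done
None
```

I hooked the medium panel on opposite the disc, slid it along the rail and left it hanging freely within about 1 mm of the arrow tip by the cameras; the other panels, cup, jar and brush were not touched, and I handed the job in at about 20 s (no verdict was returned).

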